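# Close the loaded lens tray

## Task

One of the two lens trays has a lens ring lying in it. With the fingertips, fold that tray's upright flap down over the ring and push it fully home, towards the lip, so that its edge is tucked beneath the lip and stays there when you let go. Do not pick anything up; leave the ring lying where it is, the empty tray open, and everything else undisturbed.

Things in the scene. Friction and masses are not known exactly. Their poses are not given: they have to be found in the camera images.
- tray_a: the tray with the lens ring: grey plastic, fixed, 133 x 100 mm. Origin on the table, x from the hinged end to the lip end, y along the hinge, z up. Spans x -62 to +71 mm. Floor top z 4 mm; side walls to z 16 mm and, by the pin, slotted ears to z 25 mm (all with inner faces at y +-46 mm). Light spring lifts the flap (under 1 N at its edge) when it is neither held nor tucked
- tray_a_lip (a point): front of the flat underside of tray_a's fixed lip, at tray x 52, y 0, z 25 mm. The lip is 100 mm wide, 3 mm thick and reaches from here to x 71 mm; in front of it a flared lead-in rises toward the hinge to x 44 mm, underside 30 mm above the table
- tray_a_pin (a point): middle of the hinge pin of tray_a's flap, axis along tray y, 18.5 mm above the table, at tray x -45 mm when the slide reads 0. The flap swings down in front of the lip (slide at 0), then slides along tray x under it
- tray_a_edge (a point): middle of the free edge of tray_a's flap, half-way through its thickness. The flap is an aluminium plate 84 mm wide, 3 mm thick, reaching 85 mm from the pin
- tray_a_land (a point): point on the outer (when closed, upper) face of tray_a's flap, 40 mm from the pin, where fingertips can press; x along the flap to its edge, z out of the face. From 53 to 57 mm from the pin a push rib stands 7 mm out of this face, 60 mm wide; pin to rib is clear
- tray_b: the second lens tray, the same in shape and size as tray_a and with the same axes, but empty; its flap stands open and stays so. In both trays the lip end is roughly toward the robot and the hinged end away from it
- tray_a_flap (a joint): hinge of tray_a's flap, rad: 0 lying flat closed, about 1.6 standing upright, 2.1 fully back; tucked under the lip it rests between 0 and 0.08
- tray_a_slide (a joint): how far the hinge pin of tray_a's flap has slid in its slots towards the lip, m: 0 fully back, 0.024 fully home under the lip; friction 4 N
- tray_b_flap (a joint): hinge of tray_b's flap, rad: 0 lying flat closed, about 1.6 standing upright, 2.1 fully back; tucked under the lip it rests between 0 and 0.08
- tray_b_slide (a joint): how far the hinge pin of tray_b's flap has slid in its slots towards the lip, m: 0 fully back, 0.024 fully home under the lip; friction 4 N
- lens_ring_mid (a point): centre (half-way up) of the loose lens ring lying in tray_a: a white ring with a lens and small dark tab, 50 x 42 x 8 mm
- loupe: bystander, loose: black loupe with a white rim, 39 mm wide, 40 mm tall; origin at its underside's centre
- dropper_bottle: bystander, loose: brown dropper bottle, 32 mm wide, 102 mm tall, upright; origin at its underside's centre
- tweezers: bystander, loose: steel tweezers, 128 x 12 x 9 mm, lying on the table near the trays; origin at its underside's centre
- ophthalmoscope_head: bystander, loose: black instrument head lying down, 96 x 27 x 28 mm; origin at its underside's centre
Things that resemble listed ones, but are neither listed nor needed, are in the scene too. Leave any red look-alike of the tray_a alone. What is shaped like the tray_b but green is not meant.

How it is judged:
By the outcome, as a careful person would: the job done as asked, in the order asked, and still so for the second after the job is handed in, with the robot touching nothing.
It also fails if it takes over 32 s, if anything falls off the work surface, if the arm or the gripper's body presses on something with over 40 N, if the wrist force passes 120 N, or if a joint passes its speed limit or range.

## Robot

A 7-joint arm with a two-finger parallel gripper is mounted at the origin on a cart in front of the work surface, level with it; the furniture and walls round the work are solid. World frame = base frame: x ahead of the robot, y to its left, z up, the work surface at z = 0. Lengths are in m, angles in rad, forces in N, time in s.
With the tool pointing down it reaches from about 0.35 to 0.9 m from the base axis. Payload 8.1 kg.
Tool frame: the origin (TCP) lies at the very end of the fingers, on their centre line; the grasp point (between the pads) lies 19 mm behind it (grip_point_offset is the distance from the TCP to the grasp point, in m); z points along the fingers, x is the direction in which the jaws open and shut, and the axes are right-handed (so a half turn about z gives the same grasp; the last joint's range is limited). The gripper opens to 92 mm and grips with 3 to 60 N. Pads are 19 mm wide; open, the fingers measure 130 mm over their backs; the gripper's body (75 mm by 190 mm) begins 47 mm behind the grasp point.
Start: joints at [-1.377, 0.434, 0.025, 1.573, -0.012, 1.134, -0.075], TCP at [0.183, 0.598, 0.227] pointing down, gripper open.
Joint ranges: [-2.62, 2.62], [-0.44, 2.09], [-1.27, 1.32], [0.08, 2.57], [-1.32, 4.46], [0.12, 2], [-2.74, 2.74]. Speed limits (rad/s): [2.22, 2.22, 3.01, 3.01, 3.14, 3.14, 3.14].

## Interface

Orientations are given as a rotation vector (axis times angle).
In Python, from cell import observe, get_image, camera_model, sign_off, grip_point_offset gives the robot as it stands.
- The arm moves only by the tool play_rows, never from a script. Its argument "rows" is a list of rows, each a list of 7 numbers: the shift along the tool's x, y, z as a fraction of full scale, then the turn, a rotation vector about the tool's x, y, z as a fraction of full scale, then the closure, from -1 (fully open) to 1 (shut). A call has 1 to 5 rows; each row shifts and turns the pose as measured when the row begins, along the tool's axes as they then stand; what a row does not reach is not made up. Full scale, the value 1, is 0.15 m for a shift and 0.5 rad for a turn. A row lasts 1/10 s, in which the tool goes at most 50 mm and 8.59 degrees, less where a joint would pass 70% of its speed; a pose out of reach is approached as far as the arm can. A call with a number of a shift or a turn outside -1 to 1 is refused whole. A call with a gripper value outside its range is refused whole. The fingers move at their own pace and stop on an object; "force" is the grip in N (left out, the last holds). Time passes only in rows, so rows that do not move let the fingers close. It gives the time, the measured TCP pose, the force and the opening at its end, in the units of the state.
- observe(): the state, without advancing time (a new reading comes with each control period).
- get_image(name): name is "side" or "top" or "wrist"; returns the picture (480x640x3 uint8, blue, green, red); there is no depth.
- camera_model(name): a dict with "K" (3x3 intrinsics, pixels), "R" (3x3) and "t" (3): a world point X has camera coordinates R X + t. Camera axes: x right, y down, z forward; pixel columns grow to the right and rows downward; lengths in m; the calibration is good to about 2 mm. A picture is of the moment at which its call begins: read the wrist's pose just before it. camera_model takes no time and is no camera call; for the wrist camera it gives the pose at the moment of the call.
- sign_off(): hands the job in, once; it reports no verdict.
The state is a dict: "clock": time; "joints": joint angles; "dq": joint speeds; "joint_efforts": joint torques, N m; "position": TCP position; "ee_rot": TCP orientation; "force": force on the tool from outside, world axes, zero at the start; "ft_torque": the same for the moment, N m; "width": opening from 0.0 (shut) to 1.0 (fully open).
Only numpy, scipy, OpenCV 4.12 (cv2) and the standard library are available. Lean on these libraries where they do the work, as an engineer would, in place of code of your own. Each camera call takes 0.05 s, during which the arm holds its last target.

## Working session

There is one attempt and no reset: what is moved stays moved. The work goes in short steps, Python scripts to look and compute and a tool call to move; the robot and the scene stay as the last step left them, time stands still between calls to the robot, and variables do not carry over. Pictures are saved under pics/ and viewed, and the job is handed in when it is done.

Besides the shell and the picture viewer there is one more tool, called as name(argument=value, ...) on one line, values as JSON. play_rows: Moves the arm, as the interface text tells. Its arguments: {"type":"object","properties":{"rows":{"type":"array","items":{"type":"array","items":{"type":"number"}}},"force":{"type":"number"}},"required":["rows"]}

```bash
mkdir -p pics; ls; python3 - <<'E'
from cell import *
import cv2
print(observe(), grip_point_offset)
for n in ("side","top","wrist"):
    cv2.imwrite(f"pics/{n}0.png",get_image(n))
    m=camera_model(n); print(n,m)
E
```

```text
pics
{'clock': 0.0, 'joints': array([-1.37661729,  0.43521241,  0.02498618,  1.57411651, -0.01159572,
        1.13398294, -0.07508129]), 'dq': array([ 4.09216779e-04,  1.48019122e-05,  8.26293655e-04, -5.52536900e-04,
        6.72118063e-05,  3.67444207e-04, -1.07964690e-03]), 'joint_efforts': array([ 1.17496766e-03, -6.67851162e+01,  9.85190570e-01, -3.14457786e+01,
       -6.06796495e-02,  4.28510341e-02,  1.59256829e-04]), 'position': array([0.18268899, 0.59716318, 0.22594419]), 'ee_rot': array([ 2.52466858e+00,  1.86789367e+00, -1.83580102e-03]), 'force': array([ 0.29387488,  0.0680241 , -0.09003861]), 'ft_torque': array([-0.02160264, -0.01035394,  0.03586332]), 'width': 1.0011268931036221} 0.0188
side {'K': array([[465.28804399,   0.        , 319.17244739],
       [  0.        , 465.28804399, 245.49606143],
       [  0.        ,   0.        ,   1.        ]]), 'R': array([[ 0.9785872 , -0.20521917, -0.01588042],
       [-0.1302806 , -0.55781396, -0.8196771 ],
       [ 0.15935514,  0.80419443, -0.57260567]]), 't': array([-0.59420936,  0.08565   ,  1.35524408])}
top {'K': array([[557.28578018,   0.        , 319.80421676],
       [  0.        , 557.28578018, 245.81662622],
       [  0.        ,   0.        ,   1.        ]]), 'R': array([[ 2.53929177e-03, -9.99776796e-01, -2.09740344e-02],
       [-9.96039715e-01, -6.64646571e-04, -8.89069405e-02],
       [ 8.88731558e-02,  2.11167319e-02, -9.95819083e-01]]), 't': array([-0.03566561,  0.57680531,  1.35064092])}
wrist {'K': array([[402.98974668,   0.        , 317.25261715],
       [  0.        , 402.98974668, 238.2587616 ],
       [  0.        ,   0.        ,   1.        ]]), 'R': array([[ 0.29264327,  0.9562208 , -0.00130485],
       [ 0.9198974 , -0.28115374,  0.27338865],
       [ 0.26105305, -0.08120567, -0.96190277]]), 't': array([-0.62369713, -0.03428002,  0.3906564 ])}
```

View pics/top0.png

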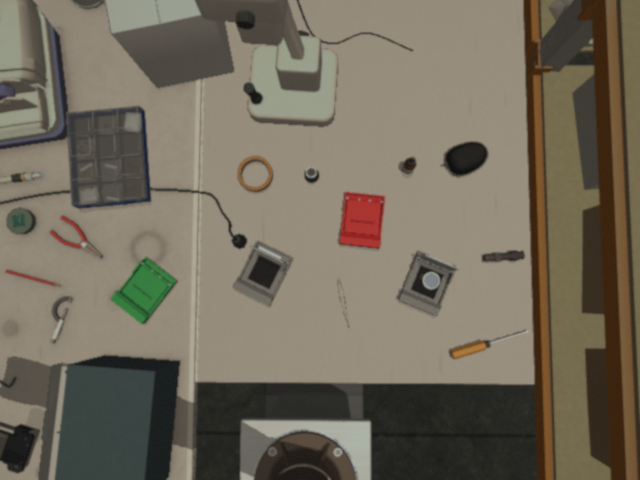

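View pics/side0.png

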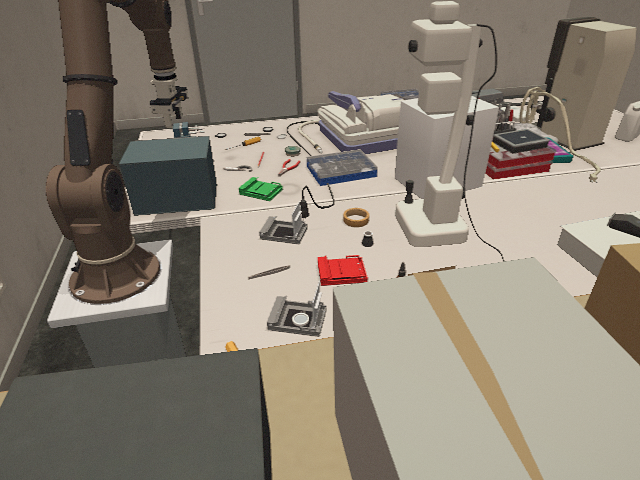

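View pics/wrist0.png

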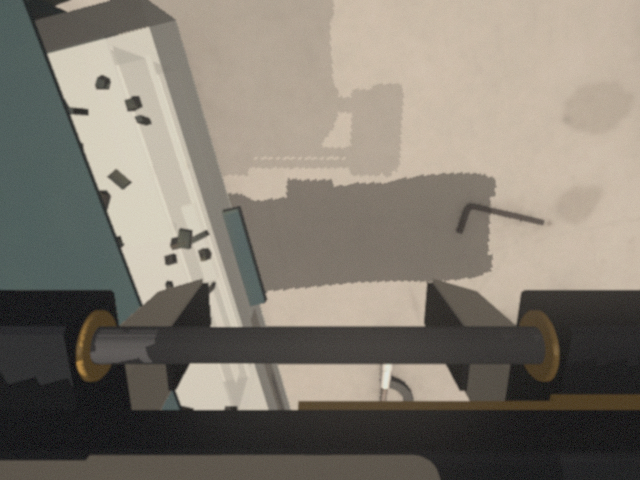

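Candidates: the grey tray at top (427,283) has a white ring in it. The grey tray at (264,273) looks empty, and the red (362,220) and green (145,290) ones are look-alikes. The one with the ring fits tray_a, so I'll confirm it in enlarged crops.

```bash
python3 - <<'E'
import cv2,numpy as np
t=cv2.imread('pics/top0.png')[240:325,385:470]; s=cv2.imread('pics/side0.png')[275:345,255:340]
b=cv2.imread('pics/top0.png')[230:315,220:305]
a=[cv2.resize(i,(400,400*i.shape[0]//i.shape[1]),interpolation=cv2.INTER_CUBIC) for i in (t,s)]
h=max(i.shape[0] for i in a)
a=[cv2.copyMakeBorder(i,0,h-i.shape[0],0,0,cv2.BORDER_CONSTANT) for i in a]
cv2.imwrite('pics/crop0.png',np.hstack(a))
E
```

```text
(no output)
```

View pics/crop0.png

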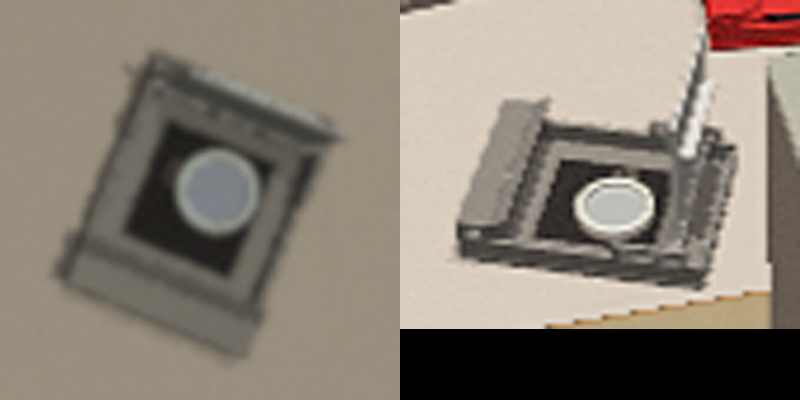

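The crops confirm it: white ring with lens and dark tab in the grey tray, flap upright at the far end and lip near. Next is a coarse pose.

```bash
cat > h.py <<'E'
import numpy as np, cv2
from cell import *
from scipy.spatial.transform import Rotation as Ro
def cast(m,uv,z):
    d=m["R"].T@np.linalg.inv(m["K"])@np.array([*uv,1.]); c=-m["R"].T@m["t"]
    return c+d*(z-c[2])/d[2]
def proj(m,X):
    p=m["K"]@(m["R"]@np.asarray(X)+m["t"]); return p[:2]/p[2]
E
python3 - <<'E'
from h import *
m=camera_model('top')
P=lambda u,v:(385+u/4.706,240+v/4.706)
a=cast(m,P(62,282),.026);b=cast(m,P(243,358),.026)
print(a,b,np.linalg.norm(a-b)); d=(b-a)/np.linalg.norm(b-a)
# tray +y ... x axis hinge->lip
mid=(a+b)/2; x=np.array([d[1],-d[0],0]); 
if x[0]>0:x=-x
o=mid-x*.071
print('x axis',x,'yaw',np.arctan2(x[1],x[0]),'origin',o)
print('ring',cast(m,P(217,192),.010))
for n in('position','ee_rot'):print(observe()[n])
print(Ro.from_rotvec(observe()['ee_rot']).as_matrix())
mw=camera_model('wrist'); print('cam in tool', Ro.from_rotvec(observe()['ee_rot']).as_matrix().T@(-mw['R'].T@mw['t']-observe()['position']))
E
```

```text
[ 0.44441349 -0.22631323  0.026     ] [ 0.40560734 -0.31912333  0.026     ] 0.10059638213999
x axis [-0.92259877  0.38576095  0.        ] yaw 2.7455601848700875 origin [ 0.49051493 -0.30010731  0.026     ]
ring [ 0.49157902 -0.30989074  0.01      ]
[0.18275888 0.59729653 0.22614417]
[ 2.52493789e+00  1.86797837e+00 -1.33192598e-03]
[[ 2.92556313e-01  9.56248272e-01 -2.13408282e-04]
 [ 9.56247604e-01 -2.92556362e-01 -1.13759798e-03]
 [-1.15026005e-03  1.28740310e-04 -9.99999330e-01]]
cam in tool [-0.00060715 -0.07376975 -0.15819615]
```

```bash
cat >> h.py <<'E'
def plan(target, o=None):
    o=o or observe(); R=Ro.from_rotvec(o['ee_rot']).as_matrix()
    d=np.asarray(target)-o['position']; t=R.T@d/0.15
    n=int(np.ceil(np.linalg.norm(d)/0.05)); return np.round(t,3), n, np.round(t/max(n,1),3)
E
python3 - <<'E'
from h import *
m=camera_model('top')
for n,uv in dict(micro_base=(290,124),micro_left=(248,110),boxcorner=(180,360),boxtl=(70,365),cable=(239,240),bottle=(408,165),wood=(532,280),tweez=(343,303)).items(): print(n,np.round(cast(m,uv,0.0),3),np.round(cast(m,uv,0.15),3))
for w in [(.43,.33,.3),(.53,0,.3),(.50,-.28,.26)]: print(plan(w))
E
```

```text
micro_base [0.893 0.043 0.   ] [0.846 0.032 0.15 ]
micro_left [0.93  0.152 0.   ] [0.879 0.129 0.15 ]
boxcorner [0.294 0.312 0.   ] [0.312 0.272 0.15 ]
boxtl [0.281 0.587 0.   ] [0.299 0.517 0.15 ]
cable [0.594 0.17  0.   ] [0.579 0.145 0.15 ]
bottle [ 0.785 -0.258  0.   ] [ 0.75  -0.237  0.15 ]
wood [ 0.494 -0.561  0.   ] [ 0.49  -0.508  0.15 ]
tweez [ 0.436 -0.092  0.   ] [ 0.438 -0.089  0.15 ]
(array([-1.222,  2.098, -0.491]), 8, array([-0.153,  0.262, -0.061]))
(array([-3.131,  3.379, -0.488]), 14, array([-0.224,  0.241, -0.035]))
(array([-4.974,  3.733, -0.22 ]), 19, array([-0.262,  0.196, -0.012]))
```

```bash
python3 - <<'E'
from h import *
m=camera_model('side'); b=cast(m,(214,200),0); print(b)
for z in (.1,.15,.2,.25,.3): print(z,proj(m,b+[0,0,z]))
print(proj(m,(.183,.598,.226)))
E
```

```text
[0.29262975 0.38524616 0.        ]
0.1 [209.91331311 175.3729286 ]
0.15 [207.7620199  162.40886929]
0.2 [205.53360001 148.98003139]
0.25 [203.22383008 135.06096431]
0.3 [200.82817268 120.62432471]
[174.04668639 122.99986732]
```

play_rows(rows=[[0,0,-0.3,0,0,0,1],[0,0,-0.3,0,0,0,1],[0,0,-0.3,0,0,0,1],[0,0,-0.3,0,0,0,1]])

```text
clock: 0.55
position: [0.1818, 0.5938, 0.4027]
ee_rot: [2.515, 1.861, -0.023]
force: [0.2, 0.6, -0.9]
width: 0.701
```

play_rows(rows=[[-0.08,0.3,0,0,0,0,1],[-0.1,0.3,0,0,0,0,1],[-0.15,0.28,0,0,0,0,1],[-0.15,0.27,0,0,0,0,1],[-0.15,0.27,0,0,0,0,1]])

```text
clock: 1.05
position: [0.3574, 0.445, 0.4094]
ee_rot: [2.508, 1.887, -0.013]
force: [0.6, 0.3, -0.6]
width: 0.266
```

```bash
python3 - <<'E'
from h import *
o=observe();print(o['joints'],Ro.from_rotvec(o['ee_rot']).as_matrix())
for w in [(.53,0,.33),(.50,-.28,.28)]: print(plan(w))
E
```

```text
[-1.08052873  0.25912457  0.12588238  1.38817476 -0.0319696   1.50478979
  0.3332365 ] [[ 0.27742703  0.96073542 -0.00465696]
 [ 0.96071235 -0.27745485 -0.00711312]
 [-0.00812592 -0.00250062 -0.99996386]]
(array([-2.527,  1.93 ,  0.545]), 10, array([-0.253,  0.193,  0.054]))
(array([-4.373,  2.257,  0.892]), 16, array([-0.273,  0.141,  0.056]))
```

play_rows(rows=[[-0.25,0.21,0,0,0,0,1],[-0.25,0.2,0.02,0,0,0,1],[-0.25,0.19,0.04,0,0,0,1],[-0.25,0.18,0.05,0,0,0,1],[-0.26,0.17,0.05,0,0,0,1]])

```text
clock: 1.55
position: [0.4458, 0.215, 0.385]
ee_rot: [2.51, 1.883, -0.012]
force: [0.6, 0.7, 0.0]
width: 0.005
```

play_rows(rows=[[-0.27,0.15,0.05,0,0,0,1],[-0.27,0.15,0.05,0,0,0,1],[-0.29,0.1,0.05,0,0,0,1],[-0.3,0.07,0.06,0,0,0,1],[-0.3,0.05,0.06,0,0,0,1]])

```text
clock: 2.05
position: [0.4607, -0.0236, 0.3442]
ee_rot: [2.511, 1.881, -0.012]
force: [0.7, -0.8, 0.8]
width: 0.006
```

```bash
python3 - <<'E'
from h import *
o=observe();print(o['joints'],Ro.from_rotvec(o['ee_rot']).as_matrix())
for w in [(.49,-.25,.28)]: print(plan(w))
E
```

```text
[-0.48686822  0.06574527  0.4521422   1.78237242 -0.0215166   1.30383026
  1.25611749] [[ 0.28101982  0.95969587 -0.0034201 ]
 [ 0.9596624  -0.28103881 -0.00807913]
 [-0.00871469 -0.00101175 -0.99996151]]
(array([-1.39 ,  0.612,  0.44 ]), 5, array([-0.278,  0.122,  0.088]))
```

play_rows(rows=[[-0.28,0.13,0.09,0,0,0.05,1],[-0.28,0.13,0.09,0,0,0.05,1],[-0.28,0.13,0.09,0,0,0.05,1],[-0.28,0.13,0.09,0,0,0.05,1],[-0.28,0.13,0.09,0,0,0.05,1]])

```text
clock: 2.55
position: [0.4817, -0.2628, 0.2771]
ee_rot: [2.624, 1.718, -0.005]
force: [2.2, 0.7, 0.6]
width: 0.002
```

play_rows(rows=[[0,0,0,0,0,0,1],[0,0,0,0,0,0,1]])

```text
clock: 2.75
position: [0.4785, -0.2702, 0.2748]
ee_rot: [2.634, 1.702, -0.014]
force: [0.0, 0.4, -0.1]
width: 0.004
```

```bash
python3 - <<'E'
from h import *
o=observe();print(o['position'],o['joints'],Ro.from_rotvec(o['ee_rot']).as_matrix())
m=camera_model('wrist');cv2.imwrite('pics/w1.png',get_image('wrist'));np.savez('w1.npz',**m)
E
```

```text
[ 0.47849965 -0.27023995  0.27478825] [-0.083539    0.29956646  0.65119643  1.72681138 -0.18382091  1.17880635
  1.76409638] [[ 4.10699657e-01  9.11760554e-01 -4.29927648e-03]
 [ 9.11714022e-01 -4.10722137e-01 -9.21242444e-03]
 [-1.01653332e-02 -1.36171095e-04 -9.99948322e-01]]
```

View pics/w1.png

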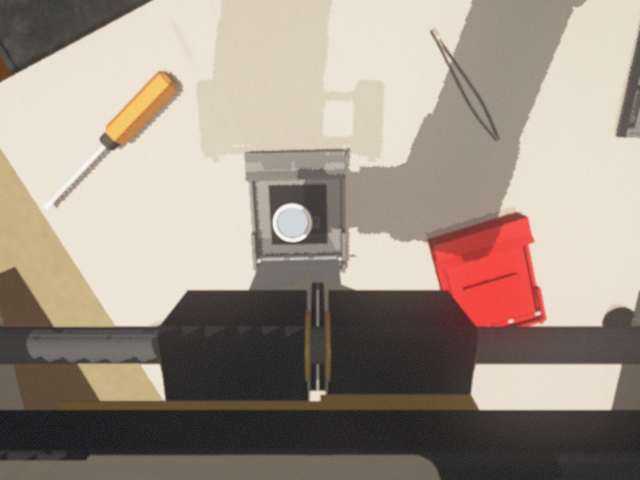

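The wrist picture shows tray_a at about (298,205): lip at top (row 150-178), ring (292,222), flap hinge at row 262 and the flap running down out of sight behind the fingers. Enlarging to pick corners.

```bash
python3 - <<'E'
from h import *
m=dict(np.load('w1.npz')); o=observe(); R=Ro.from_rotvec(o['ee_rot']).as_matrix()
for t in [(0,0,0),(0,.0095,0),(0,-.0095,0),(0,-.0375,-.066),(.095,-.0375,-.066),(0,.0375,-.066),(.065,-.0095,-.019),(.065,-.0095,-.05)]:
    print(t,proj(m,o['position']+R@np.array(t)))
i=cv2.imread('pics/w1.png')[140:300,235:365]
cv2.imwrite('pics/w1c.png',cv2.resize(i,None,fx=3.75,fy=3.75,interpolation=cv2.INTER_CUBIC))
E
```

```text
(0, 0, 0) [318.2287564  302.57768528]
(0, 0.0095, 0) [318.22030249 322.69998306]
(0, -0.0095, 0) [318.23746907 281.83950002]
(0, -0.0375, -0.066) [319.04188114 276.85625701]
(0.095, -0.0375, -0.066) [707.9573218  276.69071423]
(0, 0.0375, -0.066) [318.80369231 514.76826303]
(0.065, -0.0095, -0.019) [491.5227178  300.85281194]
(0.065, -0.0095, -0.05) [534.35553306 344.31015275]
```

View pics/w1c.png

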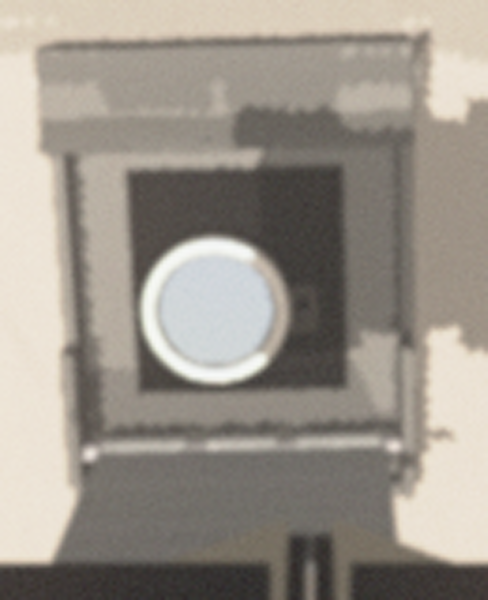

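```bash
python3 - <<'E'
from h import *
m=dict(np.load('w1.npz'))
P=lambda u,v:(235+u/3.75,140+v/3.75)
L=[('lipL',40,48,.028),('lipR',415,37,.028),('flL',42,151,.033),('flR',412,131,.033),('pinL',92,448,.0205),('pinR',392,438,.0205),('ring',215,310,.012)]
p={n:cast(m,P(u,v),z) for n,u,v,z in L}
for n in p: print(n,np.round(p[n],4))
for a,b,x0 in(('lipL','lipR',.071),('flL','flR',.044),('pinL','pinR',-.045)):
    d=p[b]-p[a]; w=np.hypot(*d[:2]); d/=w; x=np.array([-d[1],d[0],0]); x=-x if x[0]>0 else x
    print(a,'w',w,'yaw',np.arctan2(x[1],x[0]),'mid',(p[a]+p[b])/2,'pred o', (p[a]+p[b])/2-x0*np.array([np.cos(2.74),np.sin(2.74),0]))
q=(p['lipL']+p['lipR'])/2-(p['pinL']+p['pinR'])/2
print(np.arctan2(q[1],q[0]),np.hypot(*q[:2]))
E
```

```text
lipL [ 0.4061 -0.3186  0.028 ]
lipR [ 0.444  -0.2275  0.028 ]
flL [ 0.4302 -0.3293  0.033 ]
flR [ 0.4655 -0.2379  0.033 ]
pinL [ 0.513  -0.3579  0.0205]
pinR [ 0.5455 -0.2777  0.0205]
ring [ 0.4921 -0.3095  0.012 ]
lipL w 0.0986395889965898 yaw 2.747527702728853 mid [ 0.42502218 -0.27308491  0.028     ] pred o [ 0.4903734  -0.30083773  0.028     ]
flL w 0.09797459945218409 yaw 2.773237808179376 mid [ 0.44786329 -0.28363274  0.033     ] pred o [ 0.48836263 -0.30083167  0.033     ]
pinL w 0.0865232368014999 yaw 2.7567128480808423 mid [ 0.52929201 -0.31780049  0.0205    ] pred o [ 0.48787223 -0.30021067  0.0205    ]
2.7364699234914225 0.1134534220421302
```

play_rows(rows=[[-0.03,0.22,0.12,0,0,-0.03,1],[-0.03,0.22,0.15,0,0,-0.03,1],[-0.03,0.22,0.2,0,0,0,1],[-0.03,0.1,0.2,0,0,0,1],[0,0,0.1,0,0,0,1]])

```text
clock: 3.3
position: [0.5847, -0.3269, 0.1605]
ee_rot: [2.593, 1.758, 0.003]
force: [-0.5, 0.7, -0.2]
width: 0.002
```

```bash
cat >> h.py <<'E'
YAW=2.748; O=np.array([.4895,-.3004,0]); X=np.array([np.cos(YAW),np.sin(YAW),0]); Y=np.array([-X[1],X[0],0])
def tray(p=None):
    d=(observe()['position'] if p is None else p)-O; return np.array([d@X,d@Y,d[2]])
def W(x,y,z): return O+X*x+Y*y+np.array([0,0,z])
def rep():
    o=observe(); R=Ro.from_rotvec(o['ee_rot']).as_matrix()
    Rd=np.array([-Y,-X,[0,0,-1]]).T
    print('tray',np.round(tray()*1000,1),'turn frac',np.round(Ro.from_matrix(R.T@Rd).as_rotvec()/.5,3),'F',np.round(o['force'],1),'w',round(o['width'],2))
E
python3 - <<'E'
from h import *
rep(); print(plan(W(-.085,0,.066)),observe()['joints'])
E
```

```text
tray [-98.1 -12.1 160.5] turn frac [0.017 0.007 0.029] F [-0.5  0.7 -0.2] w 0.0
(array([-0.077, -0.094,  0.63 ]), 2, array([-0.038, -0.047,  0.315])) [ 0.07176765  0.60341152  0.57123056  1.57436815 -0.35670187  1.06073253
  1.92716988]
```

play_rows(rows=[[-0.04,0,0.2,0.015,0,0.03,1],[-0.04,0,0.2,0,0,0,1],[0,0,0.2,0,0,0,1],[0,0,0.03,0,0,0,1]])

```text
clock: 3.7
position: [0.5818, -0.3308, 0.0638]
ee_rot: [-2.607, -1.753, 0.0]
force: [-0.9, 1.1, 0.0]
width: 0.004
```

```bash
python3 - <<'E'
from h import *
rep(); cv2.imwrite('pics/s2.png',cv2.resize(get_image('side')[230:360,230:400],None,fx=4,fy=4,interpolation=cv2.INTER_CUBIC))
E
```

```text
tray [-96.9  -7.3  63.8] turn frac [-0.    -0.     0.014] F [-0.9  1.1  0. ] w 0.0
```

View pics/s2.png

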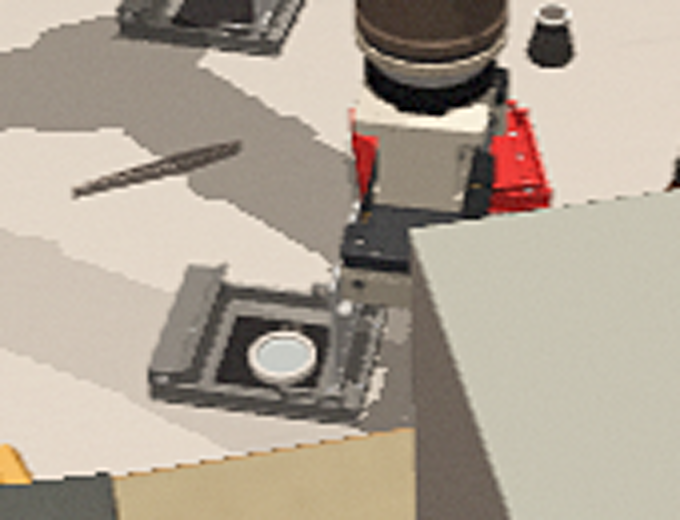

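play_rows(rows=[[-0.03,-0.1,0,0,0,0.01,1],[-0.02,-0.12,0,0,0,0,1],[0,-0.12,-0.01,0,0,0,1],[0,-0.12,0.01,0,0,0,1]])

```text
clock: 4.15
position: [0.5201, -0.3107, 0.073]
ee_rot: [2.597, 1.749, 0.012]
force: [-0.1, 0.5, 0.3]
width: 0.005
```

```bash
python3 - <<'E'
from h import *
rep()
E
```

```text
tray [-32.2  -2.3  73. ] turn frac [ 0.026 -0.001  0.016] F [-0.1  0.5  0.3] w 0.01
```

play_rows(rows=[[0,0.12,0,0,0,0,1],[0,0.12,0,0.02,0,0.01,1],[-0.01,0.02,0.04,0,0,0,1],[0,0,0.06,0,0,0,1]])

```text
clock: 4.55
position: [0.5575, -0.3253, 0.0681]
ee_rot: [2.601, 1.745, 0.015]
force: [-0.3, 0.1, -0.8]
width: -0.003
```

```bash
python3 - <<'E'
from h import *
rep()
E
```

```text
tray [-72.3  -3.1  68.1] turn frac [ 0.025 -0.006  0.009] F [-0.3  0.1 -0.8] w -0.0
```

play_rows(rows=[[0,0,0.06,0.02,0,0.01,1],[-0.01,0,0.02,0,0,0,1],[0,-0.07,0.02,0,0,0,1],[0,-0.07,0.02,0,0,0,1]])

```text
clock: 4.95
position: [0.5359, -0.3174, 0.0478]
ee_rot: [-2.612, -1.744, -0.005]
force: [-0.5, 0.4, -0.5]
width: 0.003
```

```bash
python3 - <<'E'
from h import *
rep()
E
```

```text
tray [-49.3  -2.1  47.8] turn frac [ 0.001 -0.007  0.   ] F [-0.5  0.4 -0.5] w 0.0
```

play_rows(rows=[[0,-0.07,0,0,0,0,1],[0,-0.07,0.01,0,0,0,1],[0,-0.05,0.02,0,0,0,1]])

```text
clock: 5.25
position: [0.5069, -0.3059, 0.043]
ee_rot: [-2.613, -1.743, -0.005]
force: [0.8, -0.4, -0.1]
width: 0.002
```

```bash
python3 - <<'E'
from h import *
rep(); cv2.imwrite('pics/s3.png',cv2.resize(get_image('side')[230:360,230:400],None,fx=4,fy=4,interpolation=cv2.INTER_CUBIC))
E
```

```text
tray [-18.1  -1.6  43. ] turn frac [ 0.002 -0.006 -0.001] F [ 0.8 -0.4 -0.1] w 0.0
```

View pics/s3.png

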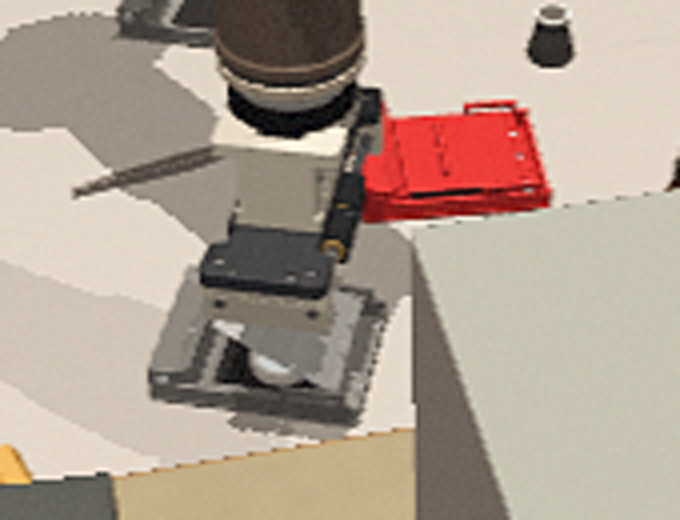

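The side view shows the flap at about 35° with the fingers on top of it, still in front of the lip. Continuing down.

play_rows(rows=[[0,-0.02,0.03,0,0,0,1],[0,-0.01,0.04,0,0,0,1],[0,-0.01,0.03,0,0,0,1]])

```text
clock: 5.6
position: [0.5, -0.3031, 0.0273]
ee_rot: [-2.613, -1.742, -0.005]
force: [0.3, -0.6, 1.5]
width: 0.004
```

```bash
python3 - <<'E'
from h import *
rep()
E
```

```text
tray [-10.7  -1.6  27.3] turn frac [ 0.001 -0.007 -0.002] F [ 0.3 -0.6  1.5] w 0.0
```

play_rows(rows=[[0,0,0.03,0,0,0,1],[0,0,0.03,0,0,0,1],[0,0,0.02,0,0,0,1]])

```text
clock: 5.9
position: [0.5004, -0.3034, 0.0173]
ee_rot: [-2.613, -1.741, -0.009]
force: [-16.6, 11.9, 62.3]
width: 0.004
```

```bash
python3 - <<'E'
from h import *
rep(); cv2.imwrite('pics/s4.png',cv2.resize(get_image('side')[230:360,230:400],None,fx=4,fy=4,interpolation=cv2.INTER_CUBIC))
E
```

```text
tray [-11.2  -1.4  17.3] turn frac [ 0.003 -0.011 -0.003] F [-16.6  11.9  62.3] w 0.0
```

View pics/s4.png

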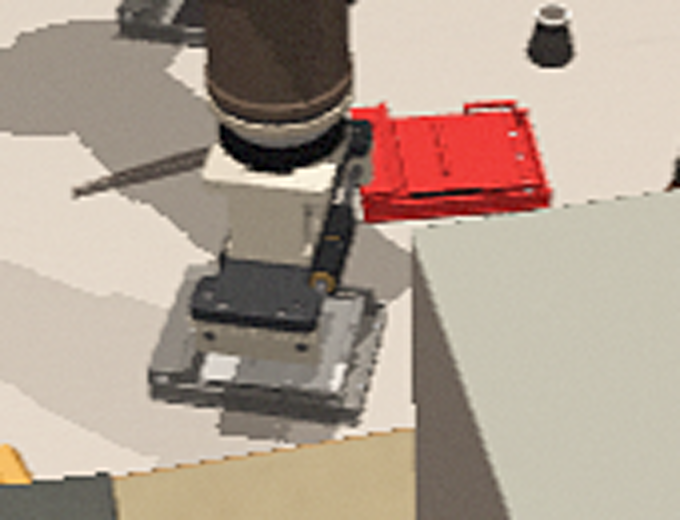

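play_rows(rows=[[0,-0.01,-0.005,0,0,0,1],[0,-0.03,0,0,0,0,1]])

```text
clock: 6.15
position: [0.497, -0.3019, 0.021]
ee_rot: [2.613, 1.741, 0.015]
force: [-0.6, -0.1, 0.4]
width: 0.008
```

```bash
python3 - <<'E'
from h import *
rep()
E
```

```text
tray [-7.5 -1.5 21. ] turn frac [ 0.013 -0.014 -0.004] F [-0.6 -0.1  0.4] w 0.01
```

play_rows(rows=[[0,-0.04,0.01,0.01,0,0,1],[0,-0.04,0.007,0,0,0,1]])

```text
clock: 6.35
position: [0.4888, -0.2987, 0.0195]
ee_rot: [2.612, 1.741, 0.015]
force: [4.6, 0.7, 13.8]
width: 0.002
```

```bash
python3 - <<'E'
from h import *
rep()
E
```

```text
tray [ 1.3 -1.3 19.5] turn frac [ 0.015 -0.013 -0.003] F [ 4.6  0.7 13.8] w 0.0
```

Light contact (14 N down), and the fingers have now reached the rib. Pushing on towards the lip.

play_rows(rows=[[0,-0.04,0.003,0.01,0,0,1],[0,-0.04,0.005,0,0,0,1]])

```text
clock: 6.55
position: [0.4819, -0.2958, 0.0197]
ee_rot: [2.608, 1.74, 0.017]
force: [4.0, -0.1, 9.0]
width: 0.008
```

```bash
python3 - <<'E'
from h import *
rep()
E
```

```text
tray [ 8.8 -1.3 19.7] turn frac [ 0.022 -0.011 -0.001] F [ 4.  -0.1  9. ] w 0.01
```

play_rows(rows=[[0,-0.05,0.003,0.015,0,0,1],[0,-0.05,0.004,0,0,0,1],[0,-0.04,0.003,0,0,0,1]])

```text
clock: 6.85
position: [0.4709, -0.2914, 0.0204]
ee_rot: [2.599, 1.737, 0.022]
force: [18.8, -5.6, 0.6]
width: 0.006
```

```bash
python3 - <<'E'
from h import *
rep()
E
```

```text
tray [20.6 -1.2 20.4] turn frac [ 0.042 -0.006  0.002] F [18.8 -5.6  0.6] w 0.01
```

play_rows(rows=[[0,-0.05,0.003,0.01,0,0,1],[0,-0.05,0.003,0,0,0,1]])

```text
clock: 7.05
position: [0.4712, -0.2915, 0.0225]
ee_rot: [2.579, 1.729, 0.035]
force: [19.1, -6.2, -1.2]
width: 0.007
```

```bash
python3 - <<'E'
from h import *
rep()
cv2.imwrite('pics/s5.png',cv2.resize(get_image('side')[230:360,230:400],None,fx=4,fy=4,interpolation=cv2.INTER_CUBIC))
E
```

```text
tray [20.4 -1.2 22.5] turn frac [0.086 0.003 0.008] F [19.1 -6.2 -1.2] w 0.01
```

View pics/s5.png

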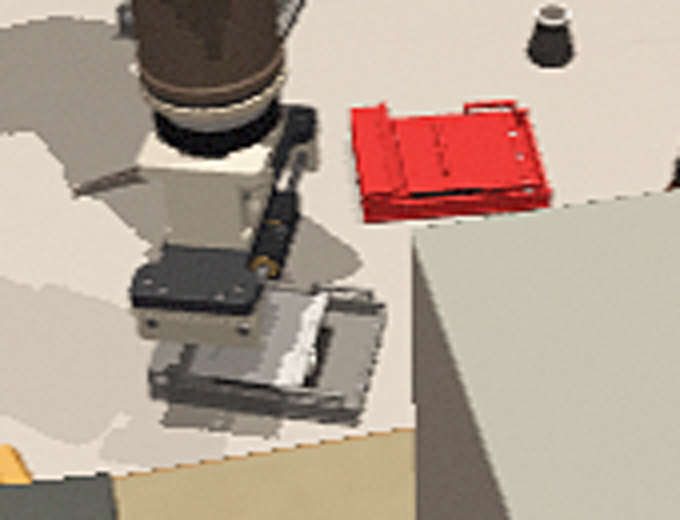

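play_rows(rows=[[0,-0.08,0.01,0.09,0,0,1],[0,-0.1,0.01,0.06,0,0,1]])

```text
clock: 7.3
position: [0.4706, -0.2913, 0.0244]
ee_rot: [2.591, 1.746, 0.001]
force: [42.7, -15.4, -29.7]
width: 0.003
```

```bash
python3 - <<'E'
from h import *
rep()
E
```

```text
tray [21.  -1.1 24.4] turn frac [0.029 0.018 0.017] F [ 42.7 -15.4 -29.7] w 0.0
```

play_rows(rows=[[0,0.03,0,0,0,0,1],[0,0.05,-0.02,0,0,0,1],[0,0,-0.1,0,0,0,1],[0,0.05,-0.3,0,0,0,1],[0,0.1,-0.3,0,0,0,1]])

```text
clock: 7.8
position: [0.4973, -0.3001, 0.1298]
ee_rot: [2.602, 1.753, -0.014]
force: [1.1, -0.9, -0.5]
width: 0.005
```

play_rows(rows=[[0,0,-0.3,0,0,0,1],[0,0.1,-0.3,0,0,0,1],[0,0.0,-0.2,0,0,0,1],[0,0,0,0,0,0,1]])

```text
clock: 8.2
position: [0.5078, -0.306, 0.2613]
ee_rot: [2.607, 1.746, -0.017]
force: [-0.6, -0.6, -1.2]
width: 0.005
```

```bash
python3 - <<'E'
from h import *
rep()
m=camera_model('wrist');cv2.imwrite('pics/w6.png',get_image('wrist'));np.savez('w6.npz',**m)
cv2.imwrite('pics/s6.png',cv2.resize(get_image('side')[260:350,250:350],None,fx=6,fy=6,interpolation=cv2.INTER_CUBIC))
E
```

```text
tray [-19.1  -1.8 261.3] turn frac [-0.006  0.022  0.006] F [-0.6 -0.6 -1.2] w 0.0
```

View pics/w6.png

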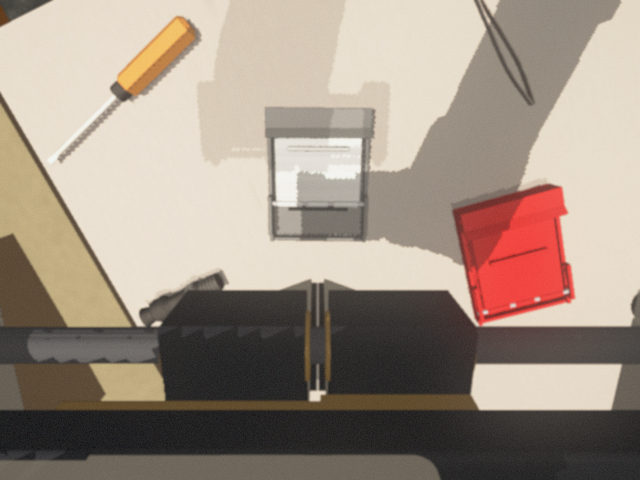

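View pics/s6.png

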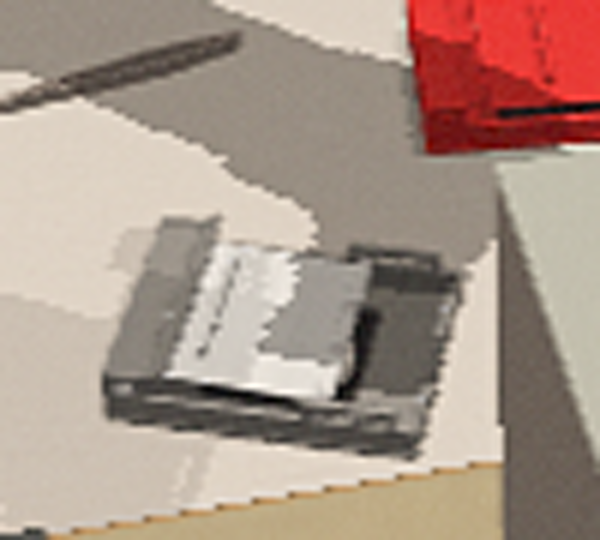

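The flap stays down under the lip after release. In the wrist view the hinge line is at row ~204, the rib at ~149 and the lip at 107-137. I'll measure the slide next.

```bash
python3 - <<'E'
from h import *
i=cv2.imread('pics/w6.png')[95:250,255:385]
cv2.imwrite('pics/w6c.png',cv2.resize(i,None,fx=3.85,fy=3.85,interpolation=cv2.INTER_CUBIC))
m=dict(np.load('w6.npz'))
for n,s,x,z in [('pin',.024,-.021,.0185),('pin0',0,-.045,.0185),('pin20',0,-.025,.0185),('rib pin-side top',.024,-.021+.053,.027),('rib lip-side',.024,-.021+.057,.027),('ribbase pinside',0,-.021+.053,.020),('lip out',0,.071,.028),('flare',0,.044,.033),('rear',0,-.062,.016)]:
    p=proj(m,W(x,0,z)); print(n,np.round(p,1),'crop',np.round((p-[255,95])*3.85))
E
```

```text
pin [318.7 202.4] crop [245. 414.]
pin0 [318.6 225.5] crop [245. 502.]
pin20 [318.7 206.3] crop [245. 429.]
rib pin-side top [318.9 149.2] crop [246. 209.]
rib lip-side [318.9 144.9] crop [246. 192.]
ribbase pinside [318.9 148.8] crop [246. 207.]
lip out [319.  106.1] crop [247.  43.]
flare [318.9 136.4] crop [246. 159.]
rear [318.6 240.8] crop [245. 561.]
```

View pics/w6c.png

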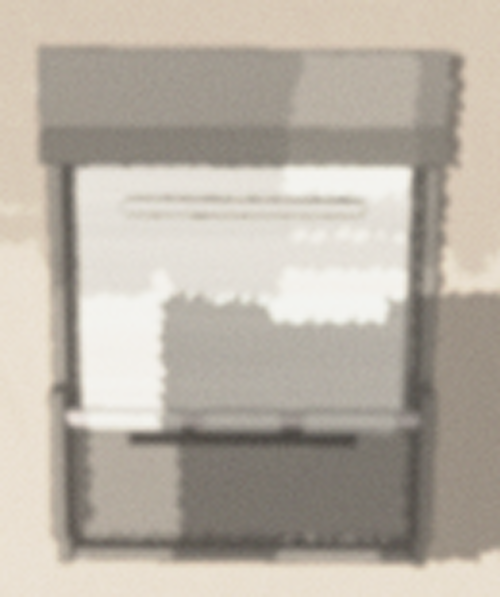

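The rib and pin rows match the 24 mm prediction within about 0.5 mm, using the same offset as the lip. Last check is the top view for bystanders.

```bash
python3 - <<'E'
from h import *
t=get_image('top'); cv2.imwrite('pics/top7.png',t[100:380,200:540]); 
a=cv2.imread('pics/top0.png')
for n,(u,v) in dict(loupe=(312,174),bottle=(408,165),tweez=(343,303),scope=(503,256),trayb=(264,273)).items():
    w=(slice(v-26,v+27),slice(u-26,u+27)); print(n,np.abs(a[w].astype(int)-t[w]).mean())
E
```

```text
loupe 18.482734069063724
bottle 18.169336655986708
tweez 33.32870535184526
scope 59.969146790079506
trayb 12.946362881215142
```

View pics/top7.png

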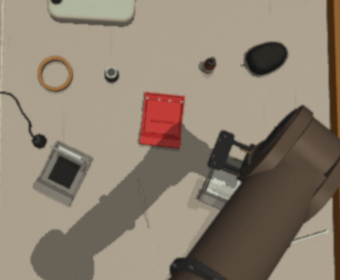

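```bash
python3 - <<'E'
from h import *
m=dict(np.load('w6.npz')); mt=camera_model('top')
print(cast(m,(222,278),.02),cast(mt,(484,257),.02)); print(observe()['clock'])
sign_off()
E
```

```text
[ 0.54501088 -0.43434838  0.02      ] [ 0.54999731 -0.43853741  0.02      ]
8.35
the job is handed in; nothing more can be done
```

The flap of the tray holding the ring is folded down and pushed home under its lip. It stayed tucked when I lifted the fingers clear. I handed the job in at 8.35 s.

**How it went:** I took the grey tray at top-view pixel (427,283) as tray_a, because it was the only one with the ring in it. With the gripper shut, I came in behind the flap and folded it down. I then pushed its rib towards the lip until it stopped hard.
- **First push:** it went over the rib, so I backed off, went lower and did it again.
- **Peak forces:** about 62 N read while pressing the flap flat, and about 54 N at the end stop. Both were through the fingertips, under the 120 N wrist limit.

**Last checks:**
- **Tuck:** the wrist and side pictures, taken with the fingers clear, show the flap flat with its edge under the lip. Pin and rib positions put the slide at about 23.5 of 24 mm, good to about 0.6 mm.
- **Other items:** in the last top view, tray_b is still open and the loupe, bottle and tweezers look unmoved. That is by eye: a pixel comparison of the top pictures told me nothing because the arm and its shadow had changed.
- **Ophthalmoscope head:** the arm hid it in the last top view. The wrist view puts one end about 6 mm from the first top-view estimate. That is about what hand-picked pixels and the calibration allow, but I could not confirm it more closely.
- **Ring:** it is out of sight under the flap, so I could not check it after closing.

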